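# Seat a bayonet adapter in the spindle socket and hold it home

### The arm

A 6-joint arm with a two-finger parallel gripper is mounted at the origin on the work surface; the furniture and walls round the work are solid. World frame = base frame: x ahead of the robot, y to its left, z up, the work surface at z = 0. Lengths are in mm, angles in rad, forces in N, time in s.
With the tool pointing down it reaches from about 275 to 1000 mm from the base axis. Payload 8.4 kg.
Tool frame: the origin (TCP) lies at the very end of the fingers, on their centre line; the grasp point (between the pads) lies 19 mm behind it; z points along the fingers, x is the direction in which the jaws open and shut, and the axes are right-handed (so a half turn about z gives the same grasp; the last joint's range is limited). The gripper opens to 85 mm and grips with 20 to 120 N. Pads are 22 mm wide; open, the fingers measure 114 mm over their backs; the gripper's body (76 mm by 85 mm) begins 54 mm behind the grasp point. The pads swing forward as they close: fully open they stand 13 mm farther back than shut.
Start: joints at [-1.103, 0.353, 1.633, -0, 1.155, -0.002], TCP at [282.941, -557.29, 231.281] pointing down, gripper open.
Joint ranges: [-2.63, 2.63], [-0.92, 2.1], [0.06, 2.66], [-1.3, 4.44], [0, 2.69], [-3.02, 3.02]. Speed limits (rad/s): [2.22, 2.22, 2.79, 3.14, 3.14, 3.14].

### API

Orientations are given as [roll, pitch, yaw] about the fixed x, y, z axes, in that order (R = Rz(yaw) Ry(pitch) Rx(roll)).
In Python, from rig import r gives the robot as it stands.
- The arm moves only by the tool arm_command, never from a script. Its argument "targets" is a list of rows, each a list of 6 numbers: the shift along the tool's x, y, z in m, then the turn, a rotation vector about the tool's x, y, z in rad. A call has 1 to 20 rows; each row shifts and turns the commanded pose from where the row before left it, along the tool's axes as they then stand; what a row does not reach is not made up. A row lasts 1/12 s, in which the tool goes at most 41.7 mm and 7.16 degrees, less where a joint would pass 70% of its speed; a pose out of reach is approached as far as the arm can. A call is refused whole if a number of a shift passes 0.0417 or a number of a turn 0.125, either way. A call with a gripper value outside its range is refused whole. "fingers" is the finger opening in m, from 0 to 0.0854, set as the call begins (left out, the last holds). The fingers move at their own pace and stop on an object; "squeeze" is the grip in N (left out, the last holds). Time passes only in rows, so rows that do not move let the fingers close. It gives the time, the measured TCP pose, the force and the opening at its end, in the units of the state.
- r.sense(): the state, without advancing time (a new reading comes with each control period).
- r.grab_frame(name): name is "scene" or "side" or "wrist"; returns a dict with "image" (384x512x3 uint8, blue, green, red), "fx", "fy", "cx", "cy" (pixels), "k1" (the pictures are not rectified: a ray, as slopes to the right and down, at radius r is drawn at 1 + k1 r^2 times it, then the intrinsics apply), "xyz" and "orientation" of the camera in the world. Camera axes: x right, y down, z forward; pixel columns grow to the right and rows downward; lengths in mm; the calibration is good to about 2 mm. A picture is of the moment at which its call begins. There is no depth.
- r.sign_off(): hands the job in, once; it reports no verdict.
The state is a dict: "clock": time; "qpos": joint angles; "qvel": joint speeds; "joint_efforts": joint torques, N m; "eef_pos": TCP position; "tcp_rot": TCP orientation; "contact_force": force on the tool from outside, world axes, zero at the start; "wrist_torque": the same for the moment, N m; "opening": opening from 0.0 (shut) to 1.0 (fully open).
Only numpy, scipy, OpenCV 4.12 (cv2) and the standard library are available. Lean on these libraries where they do the work, as an engineer would, in place of code of your own. Each camera call takes 0.05 s, during which the arm holds its last target.

### The job

Take the key adapter with the blue handle out of the wooden rack, lower it into the steel bayonet socket with its two lugs in the two keyways, push it fully down against the spring and turn it clockwise (seen from above) to its stop, just short of a quarter turn. Finish while still gripping it there, turned to the stop and pressed down so that its flange stays flush on the socket: do not let go, so that I can put in the locking screw. Leave the spare adapter with the orange handle in the rack and do not disturb the other things on the bench.

Things in the scene. Friction and masses are not known exactly. Their poses are not given: they have to be found in the camera images.
- adapter_mid (a point): BLUE-handled adapter, 64 mm tall, about 0.16 kg, upright in a rack bore. Point: on its axis, 32 mm above its lower end; z up. Steel stem 22 mm dia., 0-28 mm from the lower end, conical nose; two lugs along +x and -x, 8 mm wide, out to 18 mm from the axis, at 3-11 mm; flange 60 mm dia. at 28-34 mm. A half turn about z makes no difference.
- adapter_grip (a point): Middle of the adapter's blue flat handle, 17 mm above adapter_mid, same axes. The handle stands on the flange: 46 mm long along x (the direction of the lugs), 14 mm thick along y, 30 mm high (34 to 64 mm from the adapter's lower end). White lines on the flange point the same way.
- spare_mid (a point): Spare adapter with the ORANGE handle, otherwise the same shape, in the other bore of the rack. The point is placed as on the blue one. To be left there.
- rack: Fixed wooden rack, 190 x 80 x 36 mm (x, y, z); origin at the centre of its underside. Two plain bores, 44 mm dia., at x = -50 and +50 mm; each adapter hangs in one by its flange, off-centre by a few mm, within about 30 degrees of the rack's yaw. Which adapter is in which bore varies.
- socket_mouth (a point): Centre of the bore of the fixed steel bayonet socket (70 x 70 mm block), at its flat top face, 50 mm above the bench; z up. Bore 26 mm dia.; two keyways from it along +x and -x, 12 mm wide, out to 20.5 mm from the axis (white marks at their ends). With the adapter's flange flush on the top face its lower end is 28 mm below this point.
- socket: The socket's body, axes as socket_mouth, origin 50 mm below it; base plate 92 x 92 x 12 mm. The keyways pass a 13 mm thick top; below it the lugs can turn, so only with the flange under 4 mm above the top face. Clockwise from above 80 degrees from the keyways to a hard stop (green marks); blocked the other way. Let go, the spring lifts the adapter 4 mm.
- plunger (a joint): Spring plunger in the socket's bore, in m: 0 with its top 8 mm below the top face (start), growing as the stem presses it down; 0.020 with the adapter's flange flush. Spring force about 4 N at 0 and 10 N at 0.020.
- padlock: Brass padlock lying on the bench, 71 x 46 x 20 mm, bystander; origin under its centre.
- tape: Yellow tape measure, 64 x 78 x 35 mm, bystander; origin under its centre.
- marker: Felt marker, white with a blue cap, lying, 135 mm long, bystander; origin under its centre.
- cylinder: Nickel lock cylinder, 17 x 60 x 24 mm, bystander; origin under its centre.
- tag: Red plastic key tag, 44 x 24 x 9 mm, bystander; origin under its centre.

How it is judged (in metres and radians):
On the way, in this order (a step that is already met when the one before it is completed fails the run):
1. the blue-handled adapter has been lifted clear of the rack (height (world z) of adapter_mid above 0.085 m), for 0.1 s.
2. its lugs are down in the two keyways of the socket, not yet turned (z of adapter_mid in the frame of socket_mouth below 0.014 m and horizontal distance between adapter_mid and socket_mouth below 0.005 m and angle between the x axis of adapter_mid and the x axis of socket_mouth, either way round below 0.35 rad), for 0.05 s.
At the end, for the whole second after the job is handed in: Blue adapter still gripped (over 3 N), upright within 0.1 rad, within 4 mm of the socket axis, turned at least 65 of the 80 degrees, flange within 2.5 mm of the socket top, plunger pressed 17 mm or more (over 4 N); the spare within 20 mm of its start (z of adapter_mid in the frame of socket_mouth below 0.0065 m and horizontal distance between adapter_mid and socket_mouth below 0.004 m and angle between adapter_mid's own z axis and vertical below 0.1 rad and angle between the x axis of adapter_mid and the x axis of socket_mouth, either way round above 1.13 rad and value of joint plunger above 0.017 m and contact force between the fingers and adapter above 3 N and contact force between plunger and adapter above 4 N and distance of spare_mid from where it was at the start of the episode below 0.02 m); the arm keeps its last pose, push and grip.
It fails at once if the spare adapter is taken or knocked out of its place (distance of spare_mid from where it was at the start of the episode above 0.02 m).
It fails at once if a bystander on the bench is pushed away (distance of any of padlock, tape, marker, cylinder, tag from where it was at the start of the episode above 0.03 m).
It also fails if it takes over 40 s, if anything falls off the work surface, if the arm or the gripper's body presses on something with over 40 N, if the wrist force passes 120 N, or if a joint passes its speed limit or range.

## Working session

There is one attempt and no reset: what is moved stays moved. The work goes in short steps, Python scripts to look and compute and a tool call to move; the robot and the scene stay as the last step left them, time stands still between calls to the robot, and variables do not carry over. Pictures are saved under pics/ and viewed, and the job is handed in when it is done.

Besides the shell and the picture viewer there is one more tool, called after ">>>" by a JSON object that holds its "fn" and its "kwargs", one argument or row to a line. arm_command: Moves the arm, as the interface text tells. Its arguments: {"type":"object","properties":{"targets":{"type":"array"},"fingers":{"type":"number"},"squeeze":{"type":"number"}},"required":["targets"]}

```bash
ls; mkdir -p pics; python3 - <<'E'
from rig import r
import cv2
print(r.sense())
for n in ["scene","side","wrist"]:
    f=r.grab_frame(n); cv2.imwrite(f"pics/{n}0.png",f["image"]); print(n,{k:v for k,v in f.items() if k!="image"})
E
```

```text
pics
{'clock': 0.0, 'qpos': array([-1.10340282e+00,  3.53641581e-01,  1.63414986e+00,  6.57826549e-06,
        1.15517541e+00, -2.40489788e-03]), 'qvel': array([-0.00012433, -0.00114179,  0.00027711,  0.00040481,  0.00035037,
       -0.00122732]), 'joint_efforts': array([ 3.66169246e-03, -6.05245757e+01, -3.42059147e+01,  7.25510063e-05,
        9.48107103e-03,  8.32178358e-06]), 'eef_pos': array([ 282.72590829, -556.86209259,  230.55904347]), 'tcp_rot': array([-3.14158333e+00,  1.37417676e-03, -1.10100057e+00]), 'contact_force': array([-0.13759252,  0.69104178,  0.30161378]), 'wrist_torque': array([ 0.08545226, -0.01730242,  0.01022261]), 'opening': 1.0044349289423122}
scene {'fx': 470.05238870024334, 'fy': 470.05238870024334, 'cx': 253.3527269173514, 'cy': 193.14056160554375, 'k1': -0.13070114349228884, 'xyz': array([ 129.10361302, 1020.461715  ,  603.29094663]), 'orientation': array([-2.11315925,  0.02459438, -2.63154579])}
side {'fx': 402.02322379127827, 'fy': 402.02322379127827, 'cx': 252.99940829402556, 'cy': 188.1258739728937, 'k1': -0.05707871740819899, 'xyz': array([ 343.24650037, -462.68544168,  592.31131382]), 'orientation': array([-2.1655322 ,  0.01899361, -0.32061671])}
wrist {'fx': 340.1789115059566, 'fy': 340.1789115059566, 'cx': 258.8411434755123, 'cy': 191.91633757462563, 'k1': -0.08821243482829479, 'xyz': array([ 342.48308511, -526.4750612 ,  373.24095819]), 'orientation': array([ 2.87389916e+00,  1.58944852e-03, -1.10107951e+00])}
```

View pics/scene0.png

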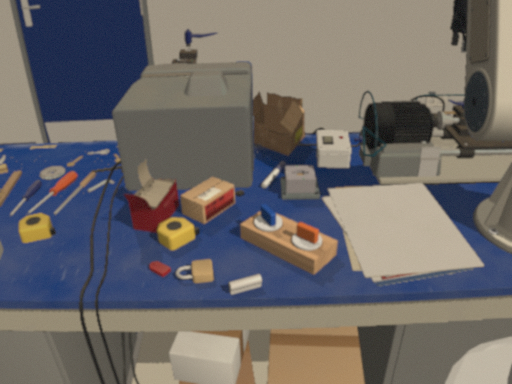

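View pics/side0.png

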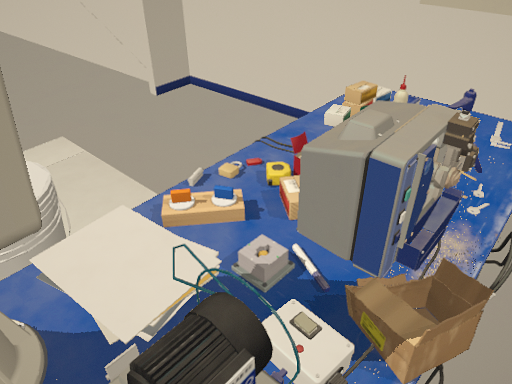

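View pics/wrist0.png

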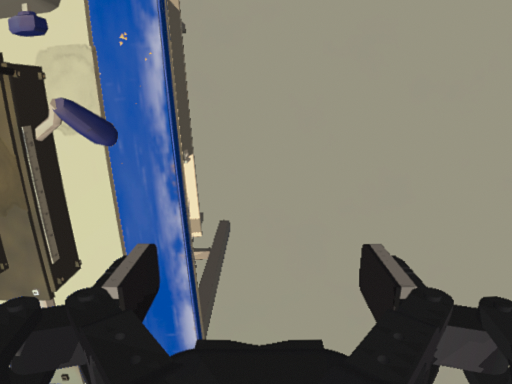

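The scene view shows the rack at about (288,243), with blue on the left bore at (268,215) and orange at (306,234). The socket is at (299,180). In the side view the blue handle is at (224,191), orange at (180,196) and the socket at (263,253). Next I'll write the helper functions and enlarge the pictures.

```bash
cat > h.py <<'E'
import numpy as np, cv2
from scipy.spatial.transform import Rotation as Ro
def cam(f):
    return Ro.from_euler('xyz',f["orientation"]).as_matrix(), np.array(f["xyz"])
def undist(f,uv):
    d=np.array([(uv[0]-f["cx"])/f["fx"],(uv[1]-f["cy"])/f["fy"]])
    s=d.copy()
    for _ in range(30): s=d/(1+f["k1"]*(s@s))
    return s
def ray(f,uv):
    R,c=cam(f); s=undist(f,uv); return c,R@np.array([s[0],s[1],1.])
def onz(f,uv,z):
    c,d=ray(f,uv); return c+d*(z-c[2])/d[2]
def proj(f,p):
    R,c=cam(f); q=R.T@(np.asarray(p,float)-c); s=q[:2]/q[2]; s=s*(1+f["k1"]*(s@s))
    return np.array([s[0]*f["fx"]+f["cx"],s[1]*f["fy"]+f["cy"]])
def crop(img,x0,y0,x1,y1,k,name):
    cv2.imwrite(name,cv2.resize(img[y0:y1,x0:x1],None,fx=k,fy=k,interpolation=cv2.INTER_CUBIC))
E
python3 - <<'E'
from h import *; from rig import r
import pickle
F={n:r.grab_frame(n) for n in ["scene","side"]}
pickle.dump(F,open("F0.pkl","wb"))
crop(F["scene"]["image"],230,150,350,275,5,"pics/sc1.png")
crop(F["side"]["image"],155,170,315,290,5,"pics/si1.png")
for n,uvs in {"scene":[(268,215,66-28+36),(306,234,70),(299,172,50)],"side":[(224,191,66),(180,196,66),(263,250,50)]}.items():
    for u,v,z in uvs: print(n,onz(F[n],(u,v),z).round(0))
E
```

```text
scene [501. 321.  74.]
scene [409. 341.  70.]
scene [538.  87.  50.]
side [512. 291.  66.]
side [412. 306.  66.]
side [536.  89.  50.]
```

View pics/sc1.png

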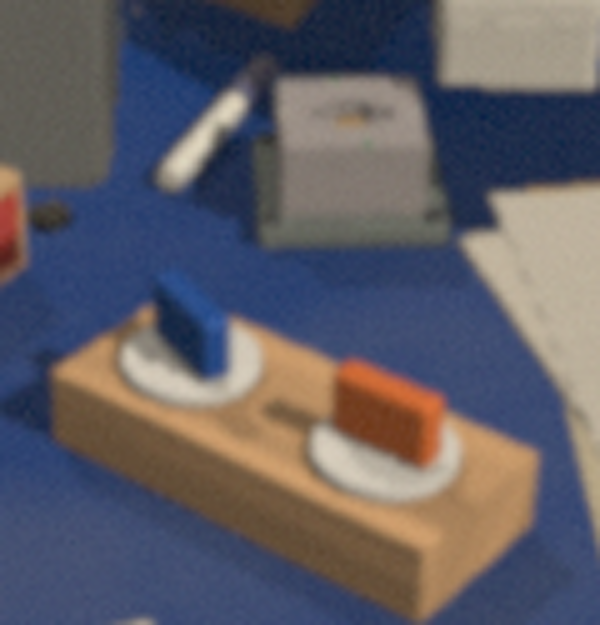

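View pics/si1.png

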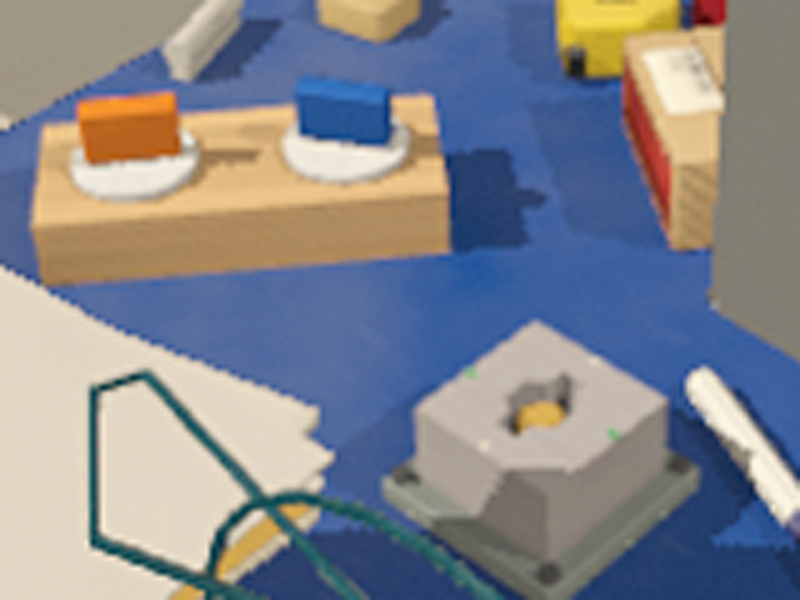

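```bash
cat >> h.py <<'E'
def tri(rays):
    A=np.zeros((3,3));b=np.zeros(3)
    for c,d in rays:
        d=d/np.linalg.norm(d);P=np.eye(3)-np.outer(d,d);A+=P;b+=P@c
    p=np.linalg.solve(A,b)
    return p,[np.linalg.norm((np.eye(3)-np.outer(d/np.linalg.norm(d),d/np.linalg.norm(d)))@(p-c)) for c,d in rays]
def rel(f,pos,eul):
    """tool-frame shift (mm)+rotvec (rad) from state s to pose"""
    R0=Ro.from_euler('xyz',f["tcp_rot"]);R1=Ro.from_euler('xyz',eul)
    return R0.inv().apply(np.array(pos)-f["eef_pos"]),(R0.inv()*R1).as_rotvec()
E
python3 - <<'E'
from h import *; import pickle
F=pickle.load(open("F0.pkl","rb"));a,b=F["scene"],F["side"]
T=lambda u,v:tri([ray(a,u),ray(b,v)])
print("motor top",T((398,103),(225,305)))
print("box corner",T((253,72),(302,148)))
S=lambda x,y:(x/5+155-.4,y/5+170-.4)
C=lambda x,y:(x/5+230-.4,y/5+150-.4)
# socket
w=[onz(b,S(*p),50) for p in [(485,445),(596,360)]]; g=[onz(b,S(*p),50) for p in [(471,372),(612,434)]]
for q in (w,g):
    d=q[1]-q[0]; print("socket c",(q[0]+q[1])/2,np.degrees(np.arctan2(d[1],d[0])),np.linalg.norm(d))
# handle
for f,P,ps in [(b,S,[(297,80),(390,90)]),(a,C,[(160,280),(210,322)]),(a,C,[(175,272),(226,318)]) ]:
    q=[onz(f,P(*p),72) for p in ps]; d=q[1]-q[0]; print(q,np.degrees(np.arctan2(d[1],d[0])),np.linalg.norm(d))
print(onz(b,S(345,148),42),onz(a,C(191,363),42))
print(onz(b,S(135,167),42),onz(a,C(384,457),42))
E
```

```text
motor top (array([ 386.96210259, -137.36967092,  188.15492798]), [np.float64(21.098531289666276), np.float64(21.098531289666262)])
box corner (array([631.68175182, 105.92747788, 273.72917162]), [np.float64(25.60560070387992), np.float64(25.605600703879798)])
socket c [536.37911553  89.46261115  50.        ] 28.598156327007672 65.24791225647647
socket c [535.56448255  89.17676593  50.        ] -52.20344825555663 65.7295568229754
[array([493.79440625, 311.78635518,  72.        ]), array([532.52110821, 288.79759755,  72.        ])] -30.69401044146558 45.03599028803472
[array([530.90070085, 293.56274808,  72.        ]), array([497.651392  , 312.25083576,  72.        ])] 150.66142548223308 38.141331391984785
[array([528.23771156, 285.18602283,  72.        ]), array([493.18612027, 306.66031756,  72.        ])] 148.50635580020256 41.10668298824888
[510.00842516 292.3357922   42.        ] [511.30703105 303.44995768  42.        ]
[413.50146091 311.00151322  42.        ] [412.9863337  326.54875826  42.        ]
```

The wrist camera will give the best measurement, so I'll raise the arm over the motor and then cross to above the blue adapter.

>>> {"fn": "arm_command", "kwargs": {
  "targets": [
    [0, 0, -0.035, 0, 0, 0],
    [0, 0, -0.035, 0, 0, 0],
    [0, 0, -0.035, 0, 0, 0],
    [-0.0275, -0.0247, 0, 0, 0, 0],
    [-0.0275, -0.0247, 0, 0, 0, 0],
    [-0.0275, -0.0247, 0, 0, 0, 0],
    [-0.0275, -0.0247, 0, 0, 0, 0],
    [-0.0275, -0.0247, 0, 0, 0, 0],
    [-0.0275, -0.0247, 0, 0, 0, 0],
    [-0.0275, -0.0247, 0, 0, 0, 0],
    [-0.0275, -0.0247, 0, 0, 0, 0],
    [-0.0275, -0.0247, 0, 0, 0, 0],
    [-0.0275, -0.0247, 0, 0, 0, 0],
    [-0.0275, -0.0247, 0, 0, 0, 0],
    [-0.0275, -0.0247, 0, 0, 0, 0]
  ]
}}

```text
clock: 1.5
eef_pos: [397.8, -127.1, 336.5]
tcp_rot: [-3.141, -0.0, -1.101]
contact_force: [0.7, -0.2, 0.5]
opening: 1.001
```

>>> {"fn": "arm_command", "kwargs": {
  "targets": [
    [-0.0275, -0.0247, 0, 0, 0, 0],
    [-0.0275, -0.0247, 0, 0, 0, 0],
    [-0.0275, -0.0247, 0, 0, 0, 0],
    [-0.0275, -0.0247, 0, 0, 0, 0],
    [-0.0275, -0.0247, 0, 0, 0, 0],
    [-0.0275, -0.0247, 0, 0, 0, 0],
    [-0.0275, -0.0247, 0, 0, 0, 0],
    [-0.0275, -0.0247, 0, 0, 0, 0],
    [-0.0275, -0.0247, 0, 0, 0, 0],
    [-0.0275, -0.0247, 0, 0, 0, 0],
    [-0.0275, -0.0247, 0, 0, 0, 0],
    [-0.0275, -0.0247, 0, 0, 0, 0]
  ]
}}

```text
clock: 2.5
eef_pos: [512.8, 301.5, 336.2]
tcp_rot: [-3.142, -0.0, -1.101]
contact_force: [0.2, -0.2, 0.5]
opening: 0.997
```

>>> {"fn": "arm_command", "kwargs": {
  "targets": [
    [0, 0, 0, 0, 0, -0.119],
    [0, 0, 0, 0, 0, -0.119],
    [0, 0, 0, 0, 0, -0.119],
    [0, 0, 0, 0, 0, -0.119],
    [0, 0, 0, 0, 0, -0.119],
    [0, 0, 0, 0, 0, -0.119],
    [0, 0, 0, 0, 0, -0.119],
    [0, 0, 0, 0, 0, -0.119],
    [0, 0, 0, 0, 0, -0.119],
    [0, 0, 0, 0, 0, -0.119],
    [0, 0, 0, 0, 0, -0.119],
    [0, 0, 0.02, 0, 0, -0.119],
    [0, 0, 0.02, 0, 0, -0.119],
    [0, 0, 0.02, 0, 0, -0.119],
    [0, 0, 0.02, 0, 0, -0.119],
    [0, 0, 0.02, 0, 0, -0.119],
    [0, 0, 0.02, 0, 0, -0.119],
    [0, 0, 0, 0, 0, -0.119]
  ]
}}

```text
clock: 4.0
eef_pos: [510.6, 298.3, 212.1]
tcp_rot: [-3.139, 0.005, 1.047]
contact_force: [-0.4, -0.3, -0.7]
opening: 1.0
```

```bash
python3 - <<'E'
from h import *; from rig import r
import pickle
f=r.grab_frame("wrist"); pickle.dump(f,open("W1.pkl","wb")); cv2.imwrite("pics/w1.png",f["image"])
s=r.sense();print(s["clock"],s["eef_pos"],s["tcp_rot"],s["qpos"],s["contact_force"])
print(f["xyz"],f["orientation"])
E
```

```text
4.05 [511.34540815 298.75651509 213.7930213 ] [-3.13936831  0.0038365   1.05559147] [ 5.26239678e-01  3.22020052e-01  1.71971924e+00 -1.94938458e-05
  1.10428801e+00 -5.29338723e-01] [0.64808283 0.30879583 0.03154686]
[453.53274281 332.5662899  354.894404  ] [2.87740627 0.00524303 1.04681632]
```

View pics/w1.png

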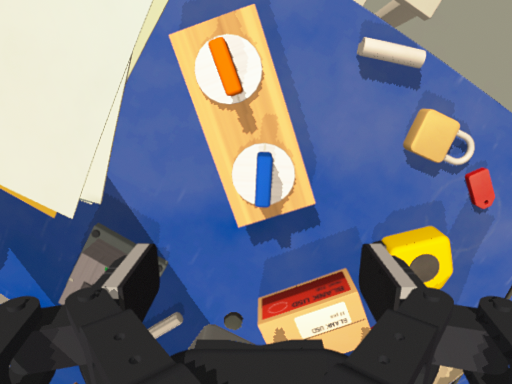

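The wrist view shows the blue handle at (264,179) and near-vertical in the image, the spare at (226,67), and the socket behind the left finger. I'll measure the handle by segmentation.

```bash
cat >> h.py <<'E'
def blue_handle(f,cuv,ztop,zf,R=40,dump=None):
    im=f["image"]; hsv=cv2.cvtColor(im,cv2.COLOR_BGR2HSV)
    white=((hsv[...,1]<60)&(hsv[...,2]>150)).astype(np.uint8)
    box=np.zeros(white.shape,np.uint8); x,y=map(int,cuv); box[y-R:y+R,x-R:x+R]=1
    cs,_=cv2.findContours(white*box,cv2.RETR_EXTERNAL,cv2.CHAIN_APPROX_NONE)
    c=np.vstack([k for k in cs if cv2.contourArea(k)>50]); hull=cv2.convexHull(c); el=cv2.fitEllipse(hull)
    m=np.zeros_like(white); cv2.fillConvexPoly(m,hull,1)
    bl=((hsv[...,0]>100)&(hsv[...,0]<130)&(hsv[...,1]>130)).astype(np.uint8)*m
    bl=cv2.morphologyEx(bl,cv2.MORPH_OPEN,np.ones((3,3)))
    n,l,st,ce=cv2.connectedComponentsWithStats(bl); k=1+np.argmax(st[1:,4])
    hc=max(cv2.findContours((l==k).astype(np.uint8),cv2.RETR_EXTERNAL,cv2.CHAIN_APPROX_NONE)[0],key=cv2.contourArea)
    rect=cv2.minAreaRect(hc)
    if dump:
        o=im.copy(); cv2.drawContours(o,[hull],-1,(0,255,0),1); cv2.drawContours(o,[cv2.boxPoints(rect).astype(int)],-1,(0,0,255),1)
        crop(o,max(0,x-60),max(0,y-60),x+60,y+60,5,dump)
    return el,rect
E
python3 - <<'E'
from h import *; import pickle
f=pickle.load(open("W1.pkl","rb"))
el,rect=blue_handle(f,(264,177),72,42,dump="pics/w1b.png"); print(el,rect)
print("flange",onz(f,el[0],42))
bp=cv2.boxPoints(rect); P=np.array([onz(f,p,72) for p in bp]); print(P,P.mean(0))
e=P[1]-P[0];g=P[2]-P[1]; d=e if np.linalg.norm(e)>np.linalg.norm(g) else g
print(np.linalg.norm(e),np.linalg.norm(g),np.degrees(np.arctan2(d[1],d[0])))
crop(f["image"],60,200,200,340,4,"pics/w1c.png")
E
```

```text
((262.8512878417969, 173.80230712890625), (61.645145416259766, 62.58633804321289), 90.9629898071289) ((263.46490478515625, 177.73641967773438), (14.792763710021973, 51.275230407714844), 2.726310968399048)
flange [512.61355232 300.88266804  42.        ]
[[525.95854652 285.00157199  72.        ]
 [488.31061203 309.26515317  72.        ]
 [494.99296494 319.6737881   72.        ]
 [532.92397731 295.81658066  72.        ]] [510.5465252  302.43927348  72.        ]
44.78937756827195 12.369054996005818 147.1987709064487
```

View pics/w1b.png

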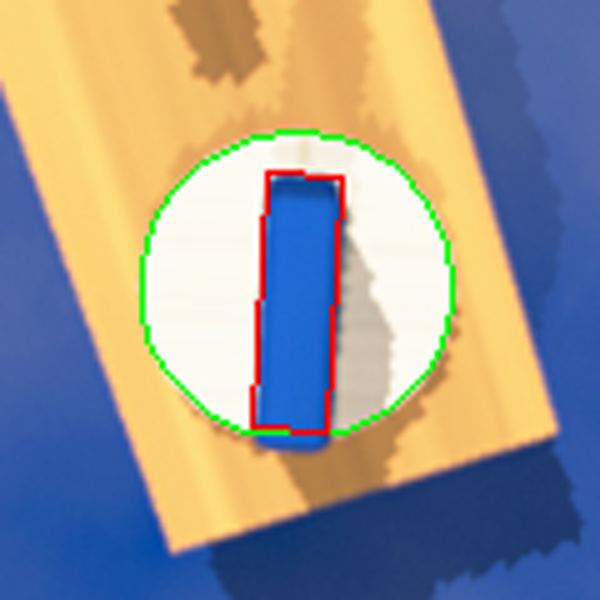

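The handle is centred near (512,301) with yaw about -32.5°. I'll set the jaws across it at tool yaw 57.5° and descend in two stages.

>>> {"fn": "arm_command", "kwargs": {
  "targets": [
    [0.0026, 0, 0, 0, 0, 0.04],
    [0, 0, 0.03, 0, 0, 0],
    [0, 0, 0.03, 0, 0, 0],
    [0, 0, 0.03, 0, 0, 0],
    [0, 0, 0.02, 0, 0, 0],
    [0, 0, 0, 0, 0, 0],
    [0, 0, 0, 0, 0, 0]
  ]
}}

```text
clock: 4.63
eef_pos: [513.8, 301.7, 106.1]
tcp_rot: [-3.141, 0.001, 0.999]
contact_force: [0.3, -0.1, 0.5]
opening: 1.003
```

```bash
python3 - <<'E'
from h import *; from rig import r
import pickle
f=r.grab_frame("wrist"); pickle.dump(f,open("W2.pkl","wb")); cv2.imwrite("pics/w2.png",f["image"])
s=r.sense();print(s["clock"],s["eef_pos"],s["tcp_rot"],s["qpos"],s["contact_force"])
print(f["xyz"],f["orientation"])
print(proj(f,s["eef_pos"]),proj(f,(512,301,72)))
E
```

```text
4.6833 [514.69834508 302.18994117 107.3165024 ] [ 3.14116316e+00 -8.36538565e-04  9.99588000e-01] [ 5.28383934e-01  4.51393840e-01  1.79619210e+00 -3.76210271e-06
  8.93066369e-01 -4.71201529e-01] [ 1.03499607 -0.22096179  0.86305213]
[457.78843857 338.28006205 248.7451278 ] [2.87504048e+00 1.27708301e-03 9.99070485e-01]
[260.21179006 252.97623751] [255.5968437  222.47134192]
```

View pics/w2.png

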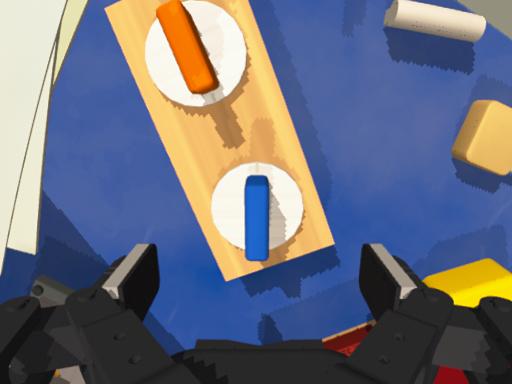

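```bash
python3 - <<'E'
from h import *; import pickle
f=pickle.load(open("W2.pkl","rb"))
el,rect=blue_handle(f,(257,210),72,42,R=50,dump="pics/w2b.png"); print(el,rect)
print("flange",onz(f,el[0],42), "handle",onz(f,(257.5,219.5),72))
for a,b in [((258,181),(257,261))]:
    d=onz(f,b,72)-onz(f,a,72); print(np.linalg.norm(d),np.degrees(np.arctan2(d[1],d[0])))
E
```

```text
((256.6476745605469, 206.09019470214844), (88.37039947509766, 92.0870590209961), 91.6230697631836) ((256.5, 212.0), (72.0, 23.0), 90.0)
flange [512.23896949 301.26989068  42.        ] handle [511.10406869 302.82916394  72.        ]
47.039682719455584 -33.494155099392195
```

View pics/w2b.png

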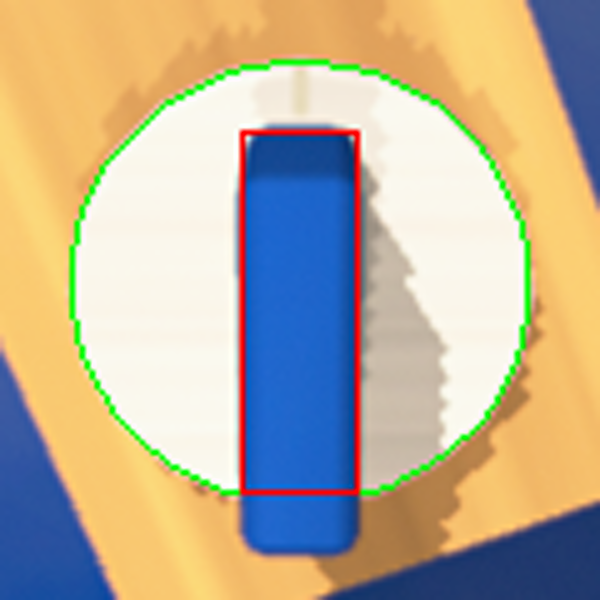

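>>> {"fn": "arm_command", "kwargs": {
  "targets": [
    [-0.0017, -0.0015, 0.02, 0, 0, 0],
    [0, 0, 0.02, 0, 0, 0],
    [0, 0, 0.0205, 0, 0, 0],
    [0, 0, 0, 0, 0, 0],
    [0, 0, 0, 0, 0, 0]
  ]
}}

```text
clock: 5.1
eef_pos: [512.4, 301.5, 46.9]
tcp_rot: [3.141, -0.001, 1.0]
contact_force: [-0.0, 0.0, 0.3]
opening: 0.999
```

>>> {"fn": "arm_command", "kwargs": {
  "targets": [
    [0, 0, 0, 0, 0, 0],
    [0, 0, 0, 0, 0, 0],
    [0, 0, 0, 0, 0, 0],
    [0, 0, 0, 0, 0, 0],
    [0, 0, 0, 0, 0, 0],
    [0, 0, 0, 0, 0, 0],
    [0, 0, 0, 0, 0, 0],
    [0, 0, 0, 0, 0, 0]
  ],
  "fingers": 0,
  "squeeze": 80
}}

```text
clock: 5.77
eef_pos: [512.1, 301.3, 46.4]
tcp_rot: [3.141, -0.001, 1.001]
contact_force: [-0.2, -0.8, 5.9]
opening: 0.152
```

```bash
python3 - <<'E'
from h import *; from rig import r
import pickle
f=r.grab_frame("wrist"); cv2.imwrite("pics/w3.png",f["image"])
f=r.grab_frame("side"); crop(f["image"],155,150,315,270,5,"pics/s3.png")
s=r.sense();print(s["clock"],s["eef_pos"],s["tcp_rot"],s["opening"]*85.4,s["contact_force"])
E
```

```text
5.8667 [512.14861161 301.36230266  46.39196056] [ 3.14129181e+00 -5.72160870e-04  1.00100389e+00] 12.681331470945977 [-1.18908063 -0.85214807  6.26771914]
```

View pics/w3.png

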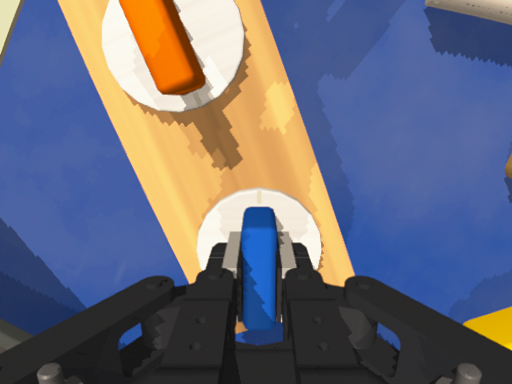

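View pics/s3.png

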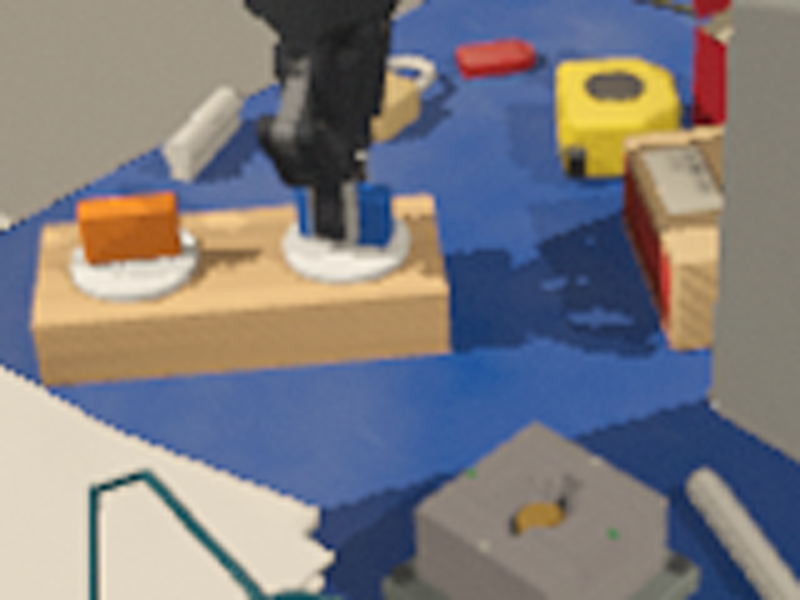

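The grip is centred: the handle is at (260,270) between the pads and the spare hasn't moved. I'll lift and move beside the socket at a yaw where the wrist camera can see it past the adapter.

>>> {"fn": "arm_command", "kwargs": {
  "targets": [
    [0, 0, -0.01, 0, 0, 0],
    [0, 0, -0.02, 0, 0, 0],
    [0, 0, -0.03, 0, 0, 0],
    [0, 0, -0.03, 0, 0, 0],
    [0, 0, -0.03, 0, 0, 0],
    [0, 0, -0.03, 0, 0, 0],
    [0, 0, -0.03, 0, 0, 0],
    [-0.017, 0.0218, 0, 0, 0, 0],
    [-0.017, 0.0218, 0, 0, 0, 0],
    [-0.017, 0.0218, 0, 0, 0, 0],
    [-0.017, 0.0218, 0, 0, 0, 0],
    [-0.017, 0.0218, 0, 0, 0, 0]
  ]
}}

```text
clock: 6.87
eef_pos: [557.7, 169.6, 226.3]
tcp_rot: [-3.142, 0.0, 1.001]
contact_force: [0.9, 0.3, -1.0]
opening: 0.147
```

>>> {"fn": "arm_command", "kwargs": {
  "targets": [
    [0, 0, 0, 0, 0, -0.1175],
    [0, 0, 0, 0, 0, -0.1175],
    [0, 0, 0, 0, 0, -0.1175],
    [0, 0, 0, 0, 0, -0.1175],
    [0, 0, 0, 0, 0, -0.1175],
    [0, 0, 0, 0, 0, -0.1175],
    [0, 0, 0, 0, 0, -0.1175],
    [0, 0, 0, 0, 0, -0.1175],
    [0, 0, 0, 0, 0, -0.1175],
    [0, 0, 0, 0, 0, -0.1175],
    [0, 0, 0, 0, 0, -0.1175],
    [0, 0, 0, 0, 0, -0.1175],
    [0, 0, 0, 0, 0, -0.1175],
    [0, 0, 0, 0, 0, -0.1175],
    [0, 0, 0, 0, 0, -0.1175],
    [0, 0, 0, 0, 0, -0.1175],
    [0, 0, 0, 0, 0, 0],
    [0, 0, 0, 0, 0, 0]
  ]
}}

```text
clock: 8.37
eef_pos: [557.6, 170.8, 226.0]
tcp_rot: [-3.142, -0.0, 2.877]
contact_force: [0.3, 0.6, -0.8]
opening: 0.147
```

```bash
python3 - <<'E'
from h import *; from rig import r
import pickle
f=r.grab_frame("wrist"); pickle.dump(f,open("W4.pkl","wb")); cv2.imwrite("pics/w4.png",f["image"])
g=r.grab_frame("side");pickle.dump(g,open("S4.pkl","wb")); crop(g["image"],200,130,320,290,4,"pics/s4.png")
s=r.sense();print(s["clock"],s["eef_pos"],s["tcp_rot"],s["qpos"],s["opening"]*85.4,s["contact_force"])
print(f["xyz"],f["orientation"],proj(f,(536,89,50)))
E
```

```text
8.4667 [557.67539628 170.76730405 225.94585048] [-3.14157063e+00 -5.37373204e-05  2.87728967e+00] [ 2.94569118e-01  2.93810936e-01  1.73039637e+00  1.09250189e-05
  1.11744259e+00 -2.58272534e+00] 12.673127509142583 [-1.3887366  -0.07032287 -1.27069582]
[540.15955369 106.53018232 368.62937871] [ 2.87391887e+00 -4.66926501e-04  2.87724116e+00] [258.0461871   78.76105563]
```

View pics/w4.png

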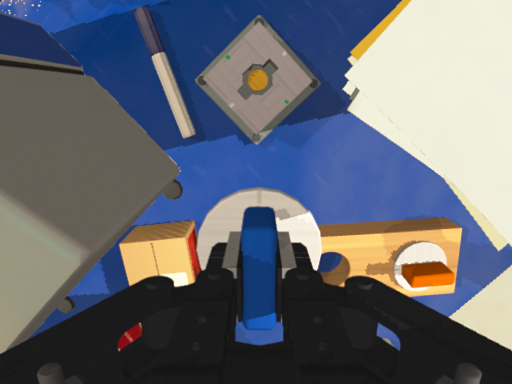

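View pics/s4.png

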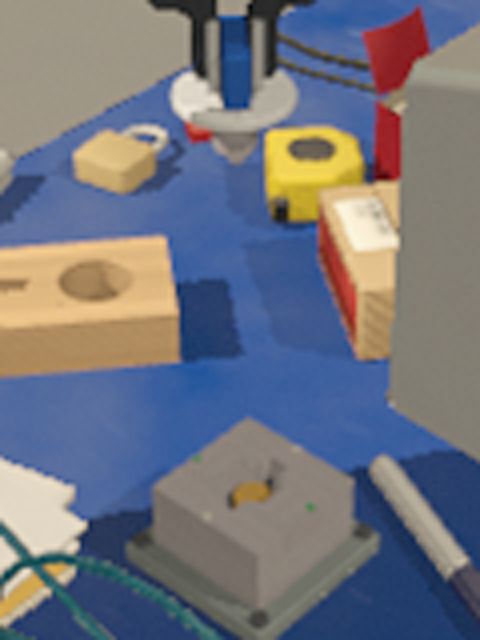

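The adapter is held upright with its flange centred at about (259,250). The socket is in clear view at about (258,79), with its keyways running from lower left to upper right. I'll enlarge that area for the centre and yaw.

```bash
python3 - <<'E'
from h import *; import pickle
f=pickle.load(open("W4.pkl","rb"))
crop(f["image"],210,30,310,130,7,"pics/w4b.png")
E
```

```text
(no output)
```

View pics/w4b.png

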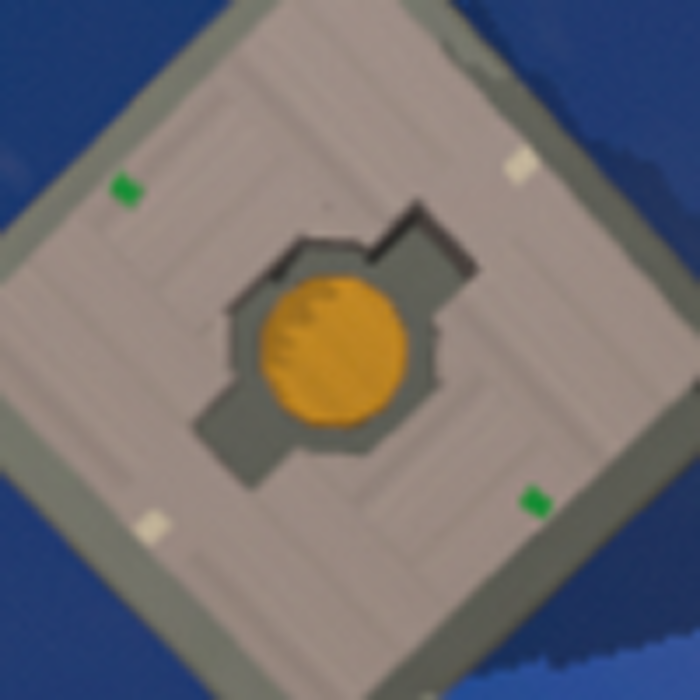

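```bash
python3 - <<'E'
from h import *; import pickle
f=pickle.load(open("W4.pkl","rb")); g=pickle.load(open("S4.pkl","rb"))
P=lambda x,y:(x/7+210-.43,y/7+30-.43)
for q in ([(521,165),(153,526)],[(127,190),(537,502)]):
    a,b=[onz(f,P(*p),50) for p in q]; d=b-a; print((a+b)/2,np.degrees(np.arctan2(d[1],d[0])),np.linalg.norm(d))
S=lambda x,y:(x/4+200-.4,y/4+130-.4)
for q in ([(208,516),(297,449)],[(196,458),(312,508)]):
    a,b=[onz(g,S(*p),50) for p in q]; d=b-a; print("side",(a+b)/2,np.degrees(np.arctan2(d[1],d[0])),np.linalg.norm(d))
# held flange: predicted flange circle outline at TCP offset, zf=TCP z-2.4..-4.4 ; compare to image arc
T=np.array([557.67,170.77,225.95])
zt=T[2]-4.4
for a in range(0,360,30):
    p=[T[0]+30*np.cos(np.radians(a)),T[1]+30*np.sin(np.radians(a)),zt]; print(a,proj(f,p).round(1),end=' ')
crop(f["image"],190,180,330,320,5,"pics/w4c.png")
E
```

```text
[536.72866801  89.1873925   50.        ] 28.378996513958462 65.25742533838944
[536.6740427   89.17866203  50.        ] 128.41511376138078 65.43085109339488
side [536.29311721  89.09478112  50.        ] 28.099429857472625 64.74721861617047
side [535.77413289  88.65244819  50.        ] -51.68267167343457 67.15728360669937
0 [197.9 260.7] 30 [215.2 285.6] 60 [243.  299.4] 90 [274.3 299.3] 120 [301.9 285.4] 150 [319.1 260.4] 180 [320.8 230.1] 210 [305.1 202.5] 240 [275.7 186. ] 270 [240.9 186.1] 300 [211.5 202.8] 330 [196.  230.4]
```

View pics/w4c.png

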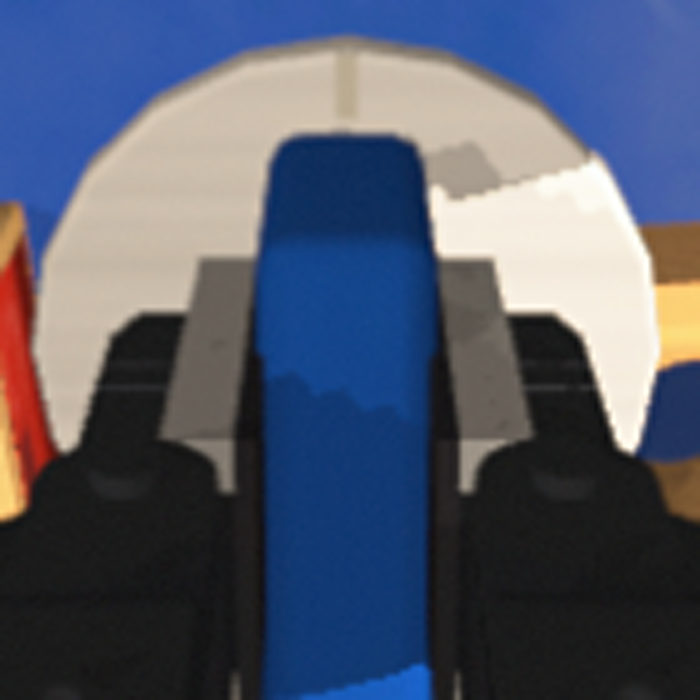

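```bash
python3 - <<'E'
from h import *; import pickle
from scipy.optimize import least_squares
f=pickle.load(open("W4.pkl","rb")); g=pickle.load(open("S4.pkl","rb"))
T=np.array([557.67,170.77,225.95]); Rt=Ro.from_euler('xyz',[np.pi,0,2.8773]).as_matrix()
pts=[(345,38),(245,50),(155,100),(95,160),(45,280),(38,360),(447,52),(597,155),(648,262),(658,350)]
pts=[(x/5+190-.4,y/5+180-.4) for x,y in pts]
def res(p):
    out=[]
    for u in pts:
        q=onz(f,u,T[2]-p[2]); l=Rt.T@(q-T); out.append(np.hypot(l[0]-p[0],l[1]-p[1])-30)
    return out
for z in (3,4.4,6):
    s=least_squares(lambda p:res([p[0],p[1],z]),[0,0]); print(z,s.x,np.round(s.fun,1))
s=least_squares(res,[0,0,4.4]);print(s.x,np.round(s.fun,1))
# w2 ellipse check with radius: flange edge fit from same cam before the grasp
f2=pickle.load(open("W2.pkl","rb"))
im=g["image"].copy()
for off,col in (((0,0),(0,0,255)),((0.5,2),(0,255,0))):
    for z in (4.4,10.4):
        c=[proj(g,T+Rt@np.array([off[0]+30*np.cos(a),off[1]+30*np.sin(a),z])) for a in np.linspace(0,6.28,60)]
        cv2.polylines(im,[np.round(np.array(c)*16).astype(int)],True,col,1,cv2.LINE_AA,4)
    print(proj(g,T+Rt@np.array([off[0],off[1],38.4])))
crop(im,225,130,285,180,10,"pics/s4b.png"); crop(g["image"],225,130,285,180,10,"pics/s4c.png")
E
```

```text
3 [0.35578288 1.4424891 ] [ 0.2  0.5 -0.  -0.4 -1.1 -0.9  0.3 -0.3 -1.  -1. ]
4.4 [0.35142046 1.7308099 ] [ 0.2  0.5 -0.  -0.3 -0.9 -0.6  0.2 -0.3 -0.8 -0.7]
6 [0.34602264 2.06520811] [ 0.1  0.4 -0.  -0.2 -0.7 -0.3  0.1 -0.2 -0.6 -0.3]
[0.33660478 2.60347698 8.52372027] [-0.   0.3 -0.  -0.1 -0.3  0.3  0.1 -0.1 -0.2  0.2]
[258.94609397 167.75901379]
[258.61930413 167.23993043]
```

View pics/s4b.png

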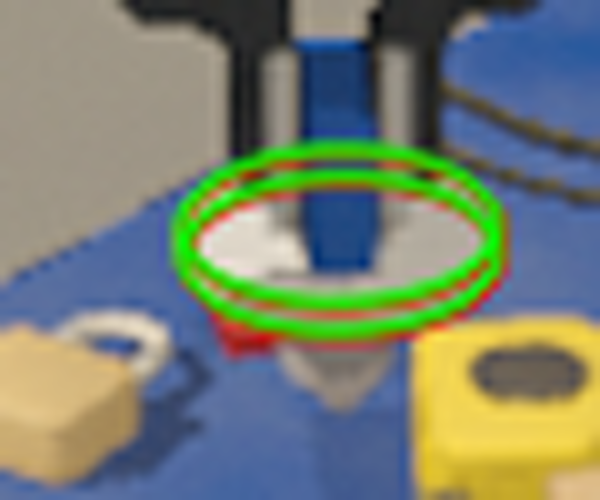

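View pics/s4c.png

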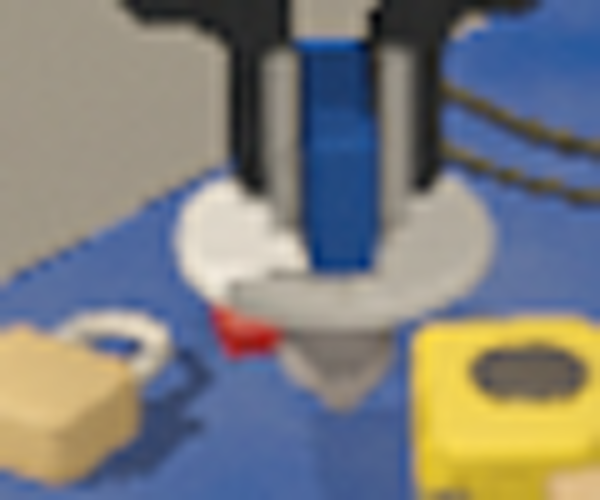

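```bash
python3 - <<'E'
from h import *; import pickle
f=pickle.load(open("W4.pkl","rb"))
T=np.array([557.67,170.77,225.95]); Rt=Ro.from_euler('xyz',[np.pi,0,2.8773]).as_matrix()
for u,z in [((259,228),25.6),((259,207.5),-4.4),((259,330),25.6),((260,187.7),-10.4),((260,189.5),-4.4)]:
    print(u,z,Rt.T@(onz(f,u,T[2]+z)-T))
crop(f["image"],210,190,310,350,4,"pics/w4d.png")
R,c=cam(f); print("cam in tool",Rt.T@(c-T), np.degrees(Ro.from_matrix(Rt.T@R).as_euler('xyz')))
E
```

```text
(259, 228) 25.6 [  0.23171346 -20.70656852 -25.6       ]
(259, 207.5) -4.4 [  0.25930329 -18.90804168   4.4       ]
(259, 330) 25.6 [  0.23551926  24.01209185 -25.6       ]
(260, 187.7) -10.4 [  0.72933536 -26.63366737  10.4       ]
(260, 189.5) -4.4 [  0.70619925 -27.36716277   4.4       ]
cam in tool [ 1.21294373e-01 -6.65834453e+01 -1.42679379e+02] [-1.53365781e+01  2.67529178e-02  3.37138982e-03]
```

View pics/w4d.png

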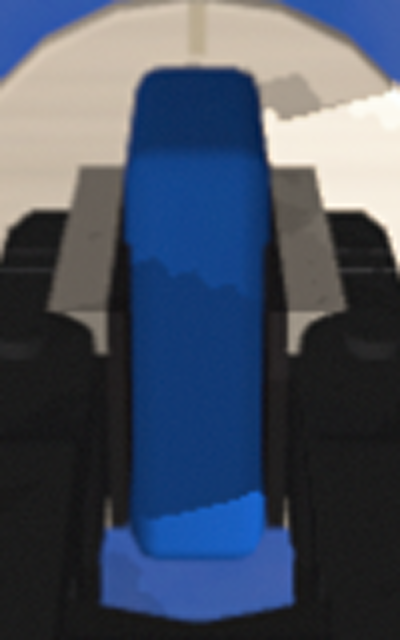

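The in-hand offset is small, roughly 0 to 2 mm along tool y, so I'll use 1 mm. The socket is at about (536.4,89.0) with yaw 28.3°. I'll move over it, turn, and descend to just above the mouth.

>>> {"fn": "arm_command", "kwargs": {
  "targets": [
    [0, -0.0285, 0, 0, 0, 0],
    [0, -0.0285, 0, 0, 0, 0],
    [0, -0.0285, 0, 0, 0, 0],
    [0, 0, 0, 0, 0, 0.116],
    [0, 0, 0, 0, 0, 0.116],
    [0, 0, 0, 0, 0, 0.116],
    [0, 0, 0, 0, 0, 0.116],
    [0, 0, 0, 0, 0, 0.116],
    [0, 0, 0, 0, 0, 0.116],
    [0, 0, 0, 0, 0, 0.116],
    [0, 0, 0.031, 0, 0, 0],
    [0, 0, 0.031, 0, 0, 0],
    [0, 0, 0.031, 0, 0, 0],
    [0, 0, 0.03, 0, 0, 0],
    [0, 0, 0, 0, 0, 0],
    [0, 0, 0, 0, 0, 0]
  ]
}}

```text
clock: 9.8
eef_pos: [534.7, 88.0, 102.0]
tcp_rot: [-3.138, -0.001, 2.067]
contact_force: [-0.0, 1.0, -0.6]
opening: 0.147
```

```bash
python3 - <<'E'
from h import *; from rig import r
import pickle
f=r.grab_frame("wrist"); pickle.dump(f,open("W5.pkl","wb")); cv2.imwrite("pics/w5.png",f["image"])
g=r.grab_frame("side");pickle.dump(g,open("S5.pkl","wb")); crop(g["image"],215,190,315,290,6,"pics/s5.png")
h=r.grab_frame("scene");pickle.dump(h,open("C5.pkl","wb")); crop(h["image"],250,110,350,210,6,"pics/c5.png")
s=r.sense();print(s["clock"],s["eef_pos"],s["tcp_rot"],s["qpos"],s["opening"]*85.4,s["contact_force"])
E
```

```text
9.95 [537.23427687  88.45252765 104.77980955] [3.13877610e+00 9.62366957e-04 2.06826680e+00] [ 1.60410633e-01  3.85711413e-01  1.91404589e+00  3.12699701e-05
  8.38859014e-01 -1.90787839e+00] 12.550971319910742 [ 0.08438753 -0.11931569 -1.28278694]
```

View pics/w5.png

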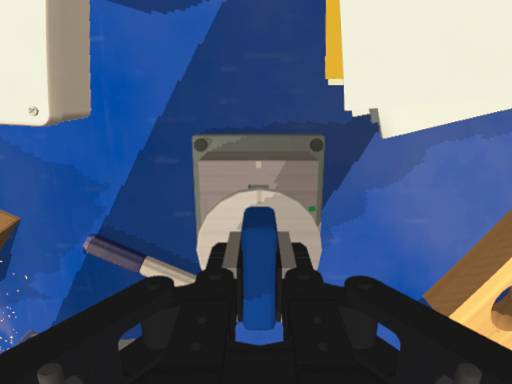

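View pics/s5.png

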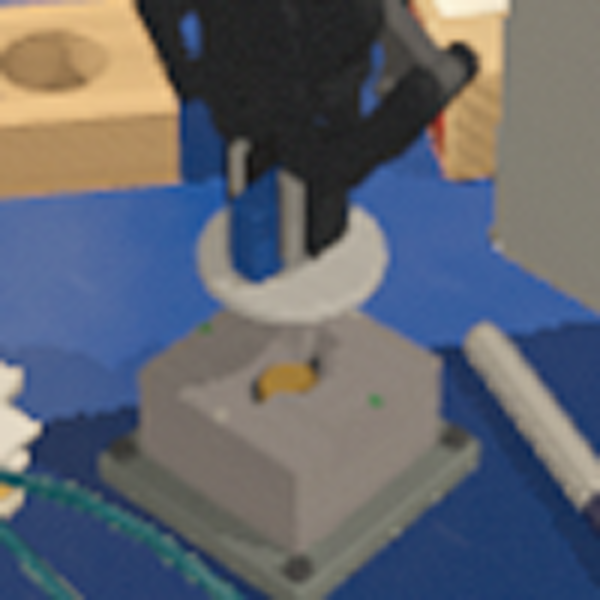

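View pics/c5.png

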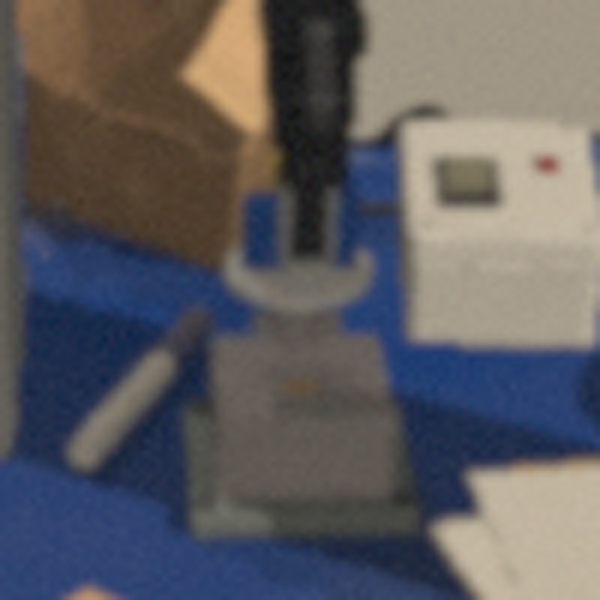

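The wrist view shows the socket's white mark (259,164), the keyway (259,187) and the flange line (259,197) in one column, so the lateral fit and yaw are good. I'll check the remaining direction numerically.

```bash
python3 - <<'E'
from h import *; from rig import r
import pickle
f=r.grab_frame("wrist"); s=r.sense(); print(s["clock"],s["eef_pos"],s["tcp_rot"],s["qvel"].round(4))
T=s["eef_pos"]; R,c=cam(f); print(f["xyz"],f["orientation"])
Rt=Ro.from_euler('xyz',[np.pi,0,2.0665]).as_matrix()
Tc=c-Rt@np.array([0.12,-66.58,-142.68]); print("TCP from cam",Tc)
crop(f["image"],185,125,335,225,5,"pics/w6.png")
m=onz(f,(259,164),50); print("mark",m, "centre",m+Rt@np.array([0,32.7,0]), Rt.T@(m-Tc))
g=r.grab_frame("side")
def over(Tt,off,name):
    im=cv2.resize(g["image"][190:290,215:315],None,fx=6,fy=6,interpolation=cv2.INTER_CUBIC)
    def pl(z,rad,col):
        cc=np.array([proj(g,Tt+Rt@np.array([off[0]+rad*np.cos(a),off[1]+rad*np.sin(a),z])) for a in np.linspace(0,6.28,60)])
        cv2.polylines(im,[np.round(((cc-[215,190])*6+3)*16).astype(int)],True,col,1,cv2.LINE_AA,4)
    pl(4.4,30,(0,0,255)); pl(10.4,30,(0,255,0)); 
    for y in (off[1]-18,off[1]+18):
        p=(proj(g,Tt+Rt@np.array([off[0],y,32]))-[215,190])*6+3; cv2.circle(im,tuple(p.astype(int)),3,(255,0,255),1)
    cv2.imwrite(name,im)
over(Tc,(0.2,0),"pics/s6.png")
E
```

```text
10.0 [537.2756196   88.47501954 104.884466  ] [3.13836773e+00 1.10088754e-03 2.06842827e+00] [-0.0005 -0.003   0.0065  0.0007 -0.0046 -0.0033]
[478.09626051  56.7889617  247.23063468] [2.87120934e+00 6.67489033e-04 2.06815745e+00]
TCP from cam [536.7193853   88.35223213 104.55063468]
mark [511.17253297  74.70203667  50.        ] centre [539.93657213  90.255816    50.        ] [  0.14420022 -28.96461127  54.55063468]
```

View pics/w6.png

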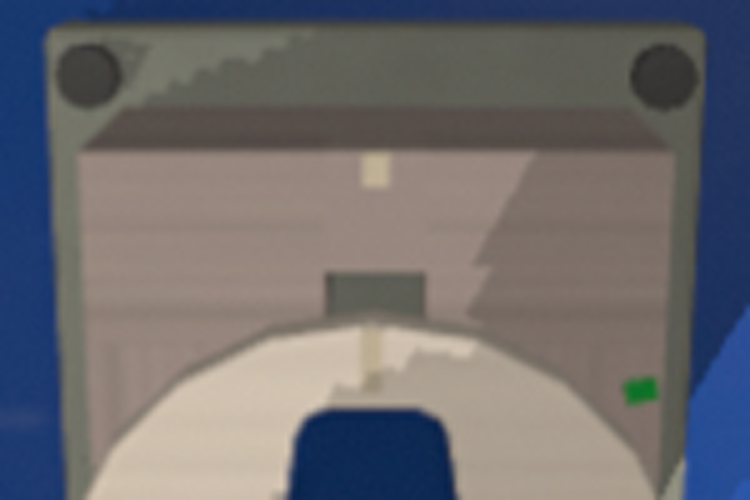

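View pics/s6.png

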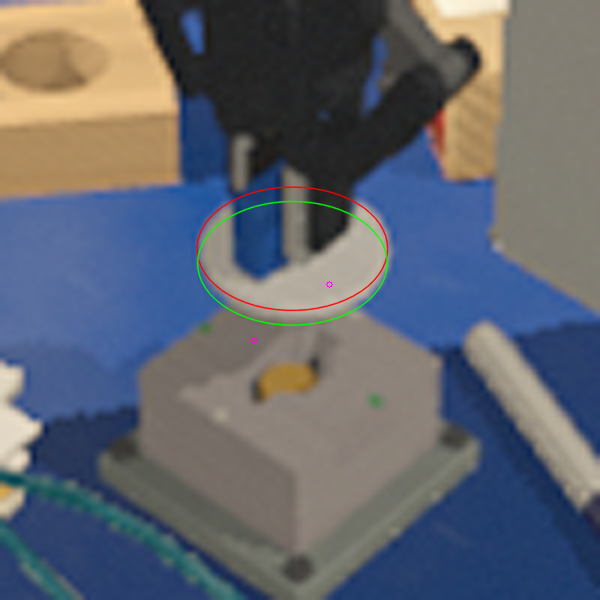

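>>> {"fn": "arm_command", "kwargs": {
  "targets": [
    [0.0003, -0.0008, 0, 0, 0, 0],
    [0, 0, 0.006, 0, 0, 0],
    [0, 0, 0.006, 0, 0, 0],
    [0, 0, 0.004, 0, 0, 0],
    [0, 0, 0.003, 0, 0, 0],
    [0, 0, 0.002, 0, 0, 0],
    [0, 0, 0, 0, 0, 0]
  ]
}}

```text
clock: 10.63
eef_pos: [534.5, 88.0, 81.1]
tcp_rot: [-3.141, -0.0, 2.069]
contact_force: [-0.5, -1.2, -2.2]
opening: 0.147
```

```bash
python3 - <<'E'
from h import *; from rig import r
f=r.grab_frame("wrist"); g=r.grab_frame("side"); s=r.sense(); print(s["clock"],s["eef_pos"],s["tcp_rot"],s["contact_force"],s["wrist_torque"])
a=cv2.resize(f["image"][120:250,180:340],None,fx=3.5,fy=3.5,interpolation=cv2.INTER_CUBIC); 
cv2.imwrite("pics/w7.png",a); crop(g["image"],215,190,315,290,6,"pics/s7.png")
E
```

```text
10.7333 [534.88928086  88.08223147  81.63631393] [-3.14131650e+00 -1.06848722e-04  2.06899367e+00] [ 0.58915215  0.29040479 -1.61896507] [-0.0079107   0.04349551 -0.02237367]
```

View pics/w7.png

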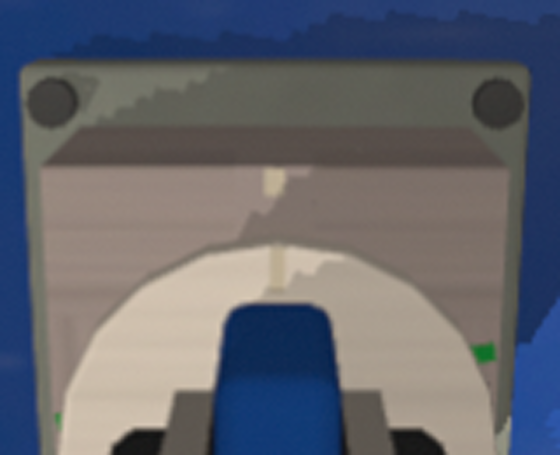

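View pics/s7.png

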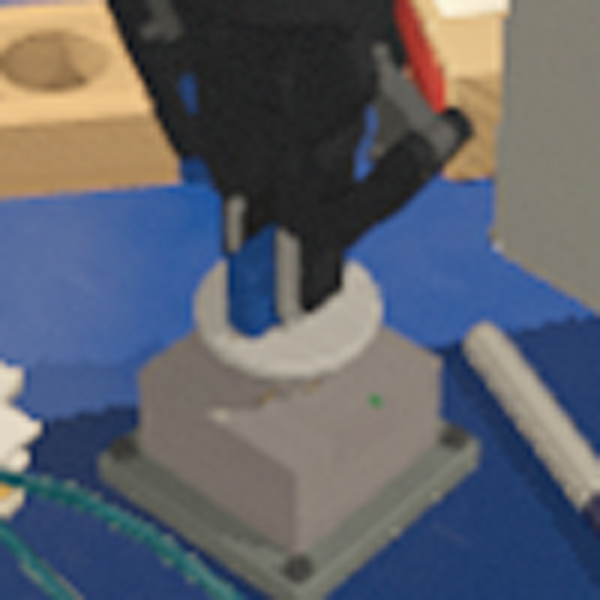

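>>> {"fn": "arm_command", "kwargs": {
  "targets": [
    [0, 0, 0, 0, 0, 0],
    [0, 0, 0, 0, 0, 0],
    [0, 0, 0, 0, 0, 0]
  ]
}}

```text
clock: 10.98
eef_pos: [535.0, 88.1, 81.9]
tcp_rot: [3.141, 0.0, 2.069]
contact_force: [0.7, -0.1, -2.0]
opening: 0.146
```

>>> {"fn": "arm_command", "kwargs": {
  "targets": [
    [0, 0.0007, 0.001, 0, 0, 0],
    [0, 0, 0.003, 0, 0, 0],
    [0, 0, 0.003, 0, 0, 0],
    [0, 0, 0, 0, 0, 0],
    [0, 0, 0, 0, 0, 0]
  ]
}}

```text
clock: 11.4
eef_pos: [535.9, 88.5, 74.9]
tcp_rot: [3.141, 0.0, 2.069]
contact_force: [0.3, 0.1, 3.9]
opening: 0.147
```

```bash
python3 - <<'E'
from h import *; from rig import r
f=r.grab_frame("wrist"); g=r.grab_frame("side"); s=r.sense(); print(s["clock"],s["eef_pos"],s["tcp_rot"],s["contact_force"],s["wrist_torque"],s["opening"]*85.4)
a=cv2.resize(f["image"][120:250,180:340],None,fx=3.5,fy=3.5,interpolation=cv2.INTER_CUBIC); 
cv2.imwrite("pics/w8.png",a); crop(g["image"],215,190,315,290,6,"pics/s8.png")
E
```

```text
11.5 [535.91817091  88.50358365  75.02032152] [3.14089627e+00 1.97763456e-04 2.06897495e+00] [ 1.01837006 -0.43249628  3.95047293] [ 0.07432107 -0.01726153 -0.0051339 ] 12.423836061978786
```

View pics/s8.png

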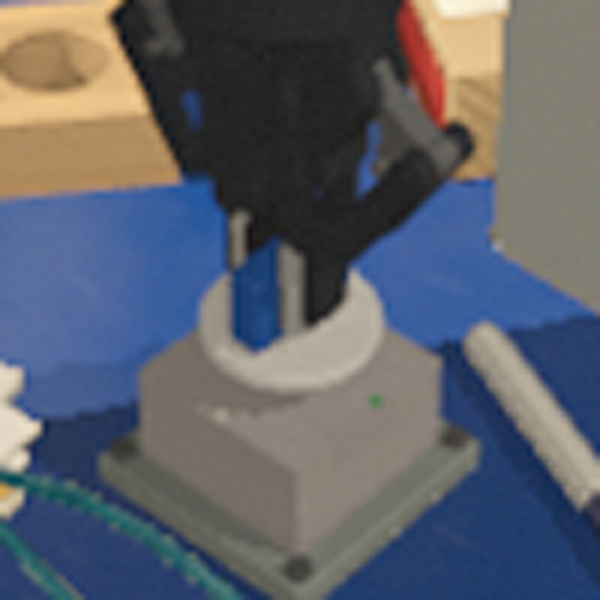

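The vertical force has risen by about 5.7 N, which matches the spring, with almost no side force. The lugs are in the keyways, so I'll continue down.

>>> {"fn": "arm_command", "kwargs": {
  "targets": [
    [0, 0, 0.003, 0, 0, 0],
    [0, 0, 0.003, 0, 0, 0],
    [0, 0, 0.003, 0, 0, 0],
    [0, 0, 0.002, 0, 0, 0],
    [0, 0, 0.001, 0, 0, 0],
    [0, 0, 0, 0, 0, 0],
    [0, 0, 0, 0, 0, 0]
  ]
}}

```text
clock: 12.08
eef_pos: [535.9, 88.5, 63.0]
tcp_rot: [3.141, 0.0, 2.069]
contact_force: [-1.1, 0.2, 8.2]
opening: 0.147
```

>>> {"fn": "arm_command", "kwargs": {
  "targets": [
    [0, 0, 0.001, 0, 0, 0],
    [0, 0, 0.001, 0, 0, 0],
    [0, 0, 0.001, 0, 0, 0],
    [0, 0, 0, 0, 0, 0],
    [0, 0, 0, 0, 0, 0]
  ]
}}

```text
clock: 12.5
eef_pos: [536.0, 88.5, 60.3]
tcp_rot: [3.141, 0.0, 2.069]
contact_force: [-1.5, -0.6, 10.0]
opening: 0.147
```

>>> {"fn": "arm_command", "kwargs": {
  "targets": [
    [0, 0, 0.0007, 0, 0, 0],
    [0, 0, 0.0007, 0, 0, 0],
    [0, 0, 0, 0, 0, 0],
    [0, 0, 0, 0, 0, 0]
  ]
}}

```text
clock: 12.83
eef_pos: [536.0, 88.5, 60.3]
tcp_rot: [3.141, 0.0, 2.069]
contact_force: [-5.1, -1.1, 28.6]
opening: 0.149
```

```bash
python3 - <<'E'
from h import *; from rig import r
f=r.grab_frame("wrist"); g=r.grab_frame("side"); s=r.sense(); print(s["clock"],s["eef_pos"],s["tcp_rot"],s["contact_force"],s["wrist_torque"],s["opening"]*85.4)
a=cv2.resize(f["image"][120:270,180:340],None,fx=3.5,fy=3.5,interpolation=cv2.INTER_CUBIC); 
cv2.imwrite("pics/w9.png",a); crop(g["image"],215,190,315,290,6,"pics/s9.png")
E
```

```text
12.9333 [536.00048192  88.48982953  60.29302351] [3.14054607e+00 3.26299172e-04 2.06893115e+00] [-7.34554183 -0.53969853 28.94048311] [-0.12496011  1.17099969 -0.03193357] 12.607003346503193
```

View pics/s9.png

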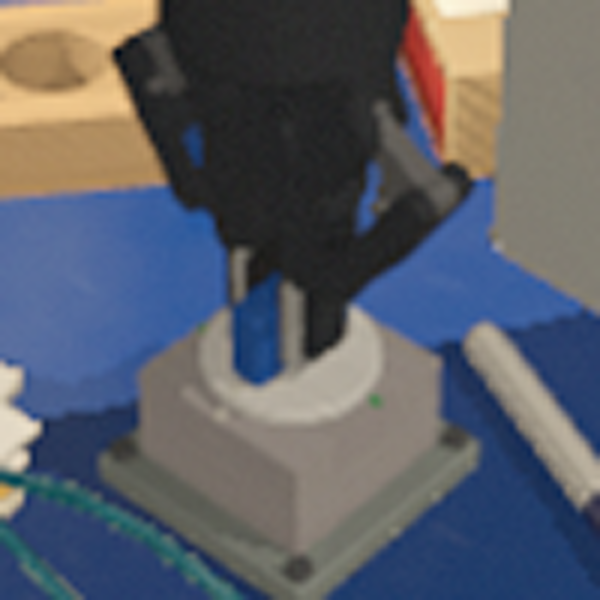

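View pics/w9.png

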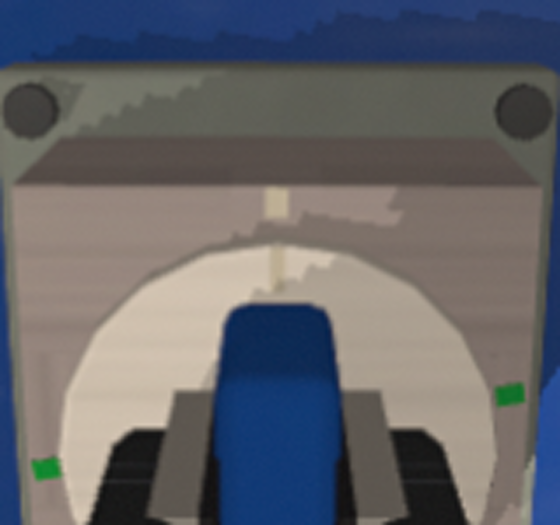

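The flange is flush: the force rises steeply at z=60.3 and the marks line up. I'll ease the push slightly and turn clockwise, watching force and torque.

>>> {"fn": "arm_command", "kwargs": {
  "targets": [
    [0, 0, -0.0003, 0, 0, 0.04],
    [0, 0, 0, 0, 0, 0.07],
    [0, 0, 0, 0, 0, 0.07],
    [0, 0, 0, 0, 0, 0.07],
    [0, 0, 0, 0, 0, 0.07],
    [0, 0, 0, 0, 0, 0.07],
    [0, 0, 0, 0, 0, 0]
  ]
}}

```text
clock: 13.52
eef_pos: [537.2, 88.8, 60.3]
tcp_rot: [3.138, -0.0, 1.675]
contact_force: [-1.0, -0.2, 20.0]
opening: 0.152
```

```bash
python3 - <<'E'
from h import *; from rig import r
s=r.sense(); print(s["clock"],s["eef_pos"],s["tcp_rot"],s["contact_force"],s["wrist_torque"],s["opening"]*85.4)
E
```

```text
13.5167 [537.17720132  88.76134874  60.32444202] [ 3.13823816e+00 -2.56961966e-04  1.67472105e+00] [-1.04577211 -0.15664795 19.99906767] [ 0.02037166  0.38609783 -0.07953426] 12.962707256055989
```

>>> {"fn": "arm_command", "kwargs": {
  "targets": [
    [0, 0, 0, 0, 0, 0.07],
    [0, 0, 0, 0, 0, 0.07],
    [0, 0, 0, 0, 0, 0.07],
    [0, 0, 0, 0, 0, 0.07],
    [0, 0, 0, 0, 0, 0.07],
    [0, 0, 0, 0, 0, 0.07],
    [0, 0, 0, 0, 0, 0.07],
    [0, 0, 0, 0, 0, 0.07],
    [0, 0, 0, 0, 0, 0.07],
    [0, 0, 0, 0, 0, 0.07],
    [0, 0, 0, 0, 0, 0.07],
    [0, 0, 0, 0, 0, 0.07],
    [0, 0, 0, 0, 0, 0]
  ]
}}

```text
clock: 14.6
eef_pos: [537.6, 89.0, 60.4]
tcp_rot: [3.139, -0.003, 0.835]
contact_force: [-0.8, 2.3, 19.0]
opening: 0.146
```

```bash
python3 - <<'E'
from h import *; from rig import r
g=r.grab_frame("wrist"); cv2.imwrite("pics/w10.png",g["image"])
s=r.sense(); print(s["clock"],s["eef_pos"],s["tcp_rot"],s["contact_force"],s["wrist_torque"],s["opening"]*85.4)
E
```

```text
14.65 [537.58118853  88.94871603  60.34427102] [ 3.1392181  -0.00344991  0.83760102] [ 0.22001118  1.46351001 18.44732715] [ 0.21517106  0.20348767 -0.12418049] 13.14986374372529
```

View pics/w10.png

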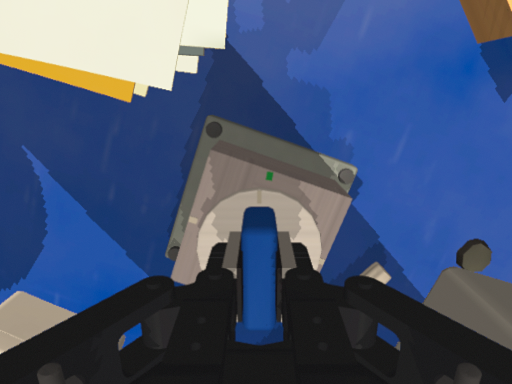

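The adapter is turned about 71° and still flush. The flange line (259,197) is a few degrees short of the green mark (269,176). I'll go on gently to the stop.

>>> {"fn": "arm_command", "kwargs": {
  "targets": [
    [0, 0, 0, 0, 0, 0.05],
    [0, 0, 0, 0, 0, 0.05],
    [0, 0, 0, 0, 0, 0.04],
    [0, 0, 0, 0, 0, 0.02],
    [0, 0, 0, 0, 0, 0],
    [0, 0, 0, 0, 0, 0]
  ]
}}

```text
clock: 15.15
eef_pos: [537.4, 88.9, 60.3]
tcp_rot: [3.14, -0.003, 0.679]
contact_force: [0.1, 2.1, 19.6]
opening: 0.147
```

```bash
python3 - <<'E'
from h import *; from rig import r
s=r.sense(); print(s["clock"],s["eef_pos"],s["tcp_rot"],s["contact_force"],s["wrist_torque"],s["opening"]*85.4)
E
```

```text
15.15 [537.41876147  88.91138325  60.33952534] [ 3.13982836 -0.00342963  0.67908157] [ 0.09846322  2.07422814 19.57351512] [0.10793119 0.31383774 0.07738017] 12.574988119347113
```

>>> {"fn": "arm_command", "kwargs": {
  "targets": [
    [0, 0, 0, 0, 0, 0.02],
    [0, 0, 0, 0, 0, 0.01],
    [0, 0, 0, 0, 0, 0],
    [0, 0, 0, 0, 0, 0]
  ]
}}

```text
clock: 15.48
eef_pos: [537.2, 88.8, 60.3]
tcp_rot: [3.14, -0.003, 0.65]
contact_force: [-1.8, 0.4, 19.8]
opening: 0.147
```

```bash
python3 - <<'E'
from h import *; from rig import r
import pickle
f=r.grab_frame("wrist"); cv2.imwrite("pics/w11.png",f["image"]); g=r.grab_frame("side"); crop(g["image"],155,150,315,290,5,"pics/s11.png")
s=r.sense(); print(s["clock"],s["eef_pos"],s["tcp_rot"],s["contact_force"],s["wrist_torque"],s["opening"]*85.4)
E
```

```text
15.5833 [537.14120851  88.79054994  60.30879498] [ 3.14001947e+00 -2.88235507e-03  6.49651006e-01] [-1.48877558  0.0943888  19.39139911] [0.0804439  0.39640913 0.29832078] 12.82173524860203
```

View pics/w11.png

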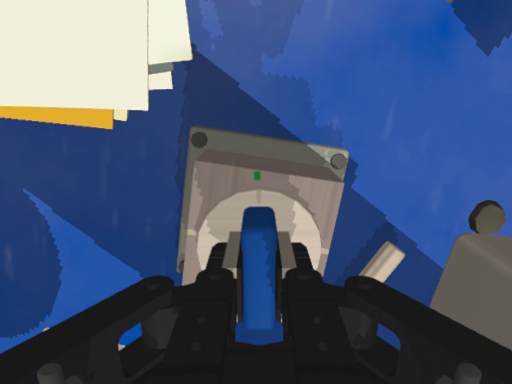

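View pics/s11.png

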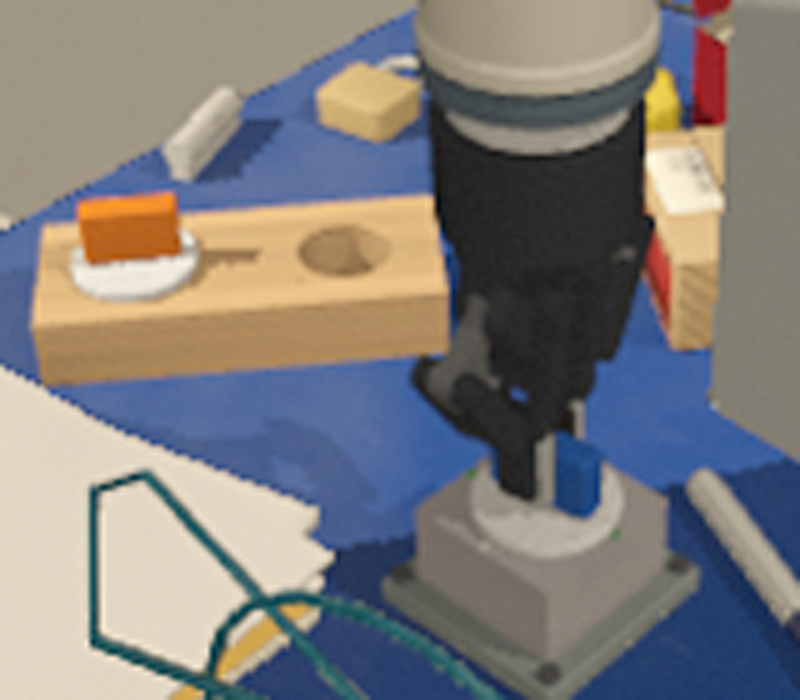

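The flange line (259,197) now points at the green mark (257,175), and the twisting torque is rising, so it is at the stop. The flange is flush and the vertical force is steady at about 19 N. I'll hand in while holding it there.

```bash
python3 - <<'E'
from rig import r
print(r.sign_off())
E
```

```text
the job is handed in; nothing more can be done
None
```

I moved the blue adapter from the rack to the socket, pushed it down flush and turned it clockwise to its stop. I then handed in still gripping it and pressing down.

**Last checks (about 15.6 s on the clock):**
- **Turn:** the tool turned about 81°. The flange line points at the green mark, and the twisting torque rose to about 0.3 N m at the end, so it is against the stop.
- **Flange:** it is flush. The tool height stayed at 60.3 mm, the same as when the flange first seated, with about 19 N of downward push.
- **Grip:** the fingers hold the handle at 80 N and the tool is upright within about 0.003 rad.
- **Other things:** the spare still hangs in its bore. The bench objects in view look unmoved, but by the end the arm hid most of the tape measure and I did not look again at the tag.

**Where readings disagreed:**
- **Position:** at close range the wrist camera put the adapter about 2 mm off the tool axis, while the side camera put it on the axis. I aimed between the two. It went in with almost no side force.
- **Final position:** the tool reads about 1 mm from the socket centre, which is within the 4 mm limit.
- **Not measured:** I had no direct reading of the plunger. That it is fully pressed is inferred from the flush flange and the spring force on the way down.

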